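Snap the end caps onto two shelf posts

TASK

Two bare shelf posts stand on the storeroom bench, one thick and one thin, and their plastic end caps lie mouth down among the clutter. Pair each cap with the post of its size and press it over the spigot past the click until its rim sits fully home on the post's shoulder, in either order, without shifting the other things on the bench. Do not let go at the end: finish with the fingers still pressing the second cap firmly down on its post, with about 10 newtons or a little more.

Things in the scene. Friction and masses are not known exactly. Their poses are not given: they have to be found in the camera images.
- thick_post_seat (a point): centre of the flat shoulder of the thick post (on its axis, z up), 55 mm above the bench. Above it stands a bright steel spigot, 34 mm diameter, 28 mm tall, its top 6 mm tapered, with four spring lugs that bulge 3.2 mm from its side about 10 mm above the shoulder. The thick cap goes over the spigot, rim down onto this shoulder.
- thin_post_seat (a point): centre of the flat shoulder of the thin post (on its axis, z up), 55 mm above the bench. Above it stands a bright steel spigot, 22 mm diameter, 28 mm tall, its top 6 mm tapered, with four spring lugs that bulge 3.2 mm from its side about 10 mm above the shoulder. The thin cap goes over the spigot, rim down onto this shoulder.
- thick_cap_mid (a point): black plastic snap cap of the thick post, a round cup lying mouth down on the bench: 48 mm outer diameter, 36 mm high, mouth 36 mm diameter (1 mm clear of the spigot all round), about 40 g; smooth straight side to grip. This point is its centre, 18 mm above its rim; z up towards its closed top.
- thin_cap_mid (a point): black plastic snap cap of the thin post, a round cup lying mouth down on the bench: 35 mm outer diameter, 36 mm high, mouth 24 mm diameter (1 mm clear of the spigot all round), about 40 g; smooth straight side to grip. This point is its centre, 18 mm above its rim; z up towards its closed top.
- thick_cap: the same thick cap, origin at the centre of its rim (underside)
- thin_cap: the same thin cap, origin at the centre of its rim (underside)
- thick_post: the thick post: grey steel, 48 mm diameter, foot flange 72 mm, fixed upright on the bench; origin at the centre of its foot. Its cap's rim meets the lugs about 14 mm above the shoulder, resists with some 8 to 15 N, gives way (the click) within the next 6 mm, and goes on at little force; the lugs snap in behind the rim only in the last 5 mm before it sits on the shoulder.
- thin_post: the thin post: grey steel, 35 mm diameter, foot flange 59 mm, fixed upright on the bench; origin at the centre of its foot. Its cap's rim meets the lugs about 14 mm above the shoulder, resists with some 8 to 15 N, gives way (the click) within the next 6 mm, and goes on at little force; the lugs snap in behind the rim only in the last 5 mm before it sits on the shoulder.
- tape_roll: bystander: empty card core of a tape roll, ring of 68 mm outer diameter, 24 mm high, lying flat; origin under its centre
- wrench: bystander: small steel wrench, 110 mm long, lying flat; origin near its middle
- cork_block: bystander: cork block 30 x 55 x 22 mm; origin under its centre
- bowl: bystander: blue ceramic bowl, 110 mm wide, 50 mm high; origin under its centre
- wood_case: bystander: wooden case 90 x 120 x 50 mm; origin under its centre
- oil_tin: bystander: closed tin, 60 mm diameter, 100 mm high; origin under its centre
- cup: bystander: white cup, 72 mm diameter, 75 mm high; origin under its centre
There are look-alikes about, which are no part of the job. Leave any pink look-alike of the thin_cap alone.

How it is judged:
By the outcome, as a careful person would: the job done as asked, in the order asked, and still so for the second after the job is handed in, while the arm keeps its last pose, push and grip.
It also fails if it takes over 72 s, if anything falls off the work surface, if the arm or the gripper's body presses on something with over 40 N, if the wrist force passes 120 N, or if a joint passes its speed limit or range.

ROBOT

A 6-joint arm with a two-finger parallel gripper is mounted at the origin on the work surface. World frame = base frame: x ahead of the robot, y to its left, z up, the work surface at z = 0. Lengths are in m, angles in degrees, forces in N, time in s.
With the tool pointing down it reaches from about 0.425 to 0.95 m from the base axis. Payload 3.5 kg.
Tool frame: the origin (TCP) lies midway between the tips of the shut fingers; the grasp point (between the pads) lies 19 mm behind it (tcp_to_grasp is the distance from the TCP to the grasp point, in m); z points along the fingers, y is the line along which they close (so a half turn about z gives the same grasp; the last joint's range is limited). The gripper opens to 85 mm and grips with 20 to 120 N. Pads are 22 mm wide; open, the fingers measure 114 mm over their backs; the gripper's body (76 mm by 85 mm) begins 54 mm behind the grasp point. The pads swing forward as they close: fully open they stand 13 mm farther back than shut.
Start: joints at [-73.224, 16.404, 90.338, -0, 73.258, -8.594], TCP at [0.289, -0.61, 0.231] pointing down, gripper open.
Joint ranges: [-158.93, 158.93], [-51.34, 127.21], [12.03, 142.37], [-87.48, 267.48], [13.55, 161.25], [-162.69, 162.69]. Speed limits (degrees/s): [159.86, 159.86, 180, 180, 180, 180].

INTERFACE

Orientations are given as a 3x3 rotation matrix whose columns are the frame's x, y, z axes.
In Python, from workcell import sense, get_image, job_done, find_in, regions_of, tcp_to_grasp gives the robot as it stands. The module is installed in compiled form; this text tells all that it offers.
- The arm moves only by the tool move_arm, never from a script. Its argument "steps" is a list of rows, each a list of 3 entries, a list of its own where there are three numbers: the shift along the tool's x, y, z in m, then the turn about the tool's z in rad, then the closure, from 0 (fully open) to 1 (shut). A call has exactly 10 rows; each row shifts and turns the commanded pose from where the row before left it, along the tool's axes as they then stand; what a row does not reach is not made up. A row lasts 1/10 s, in which the tool goes at most 50 mm and 8.59 degrees, less where a joint would pass 70% of its speed; a pose out of reach is approached as far as the arm can. A call is refused whole if a number of a shift passes 0.05 or a number of a turn 0.15, either way. A call with a gripper value outside its range is refused whole. The fingers move at their own pace and stop on an object; "squeeze" is the grip in N (left out, the last holds). Time passes only in rows, so rows that do not move let the fingers close, or fill a call up. It gives the time, the measured TCP pose, the force, the opening and the grip force at its end, in the units of the state.
- sense(): the state, without advancing time (a new reading comes with each control period).
- get_image(name): name is "scene" or "top" or "wrist"; returns a dict with "pixels" (480x640x3 uint8, red, green, blue), "fx", "fy", "cx", "cy" (pixels), "R" (3x3) and "t" (3): a world point X has camera coordinates R X + t. Camera axes: x right, y down, z forward; pixel columns grow to the right and rows downward; lengths in m; the calibration is good to about 2 mm. A picture is of the moment at which its call begins. There is no depth.
- job_done(): hands the job in; it is judged then, once.
Trained networks look in a picture, given as the dict that the camera call returned (one of the last four; its "shot" number tells which), for a name from the list of things; names that differ only in an ending like _2 or _b are one class to them, and where a whole thing is asked for, a point or a joint stands for the part that bears it (a point fixed in the world has none). Each returns a list of dicts, best first, with "confidence" (0 to 1); they miss things now and then, are a little off and sometimes report something else, mostly with a low value. They report only what shows in the picture. A call takes as long as a camera call. They do not tell look-alikes from the thing itself.
- find_in(picture, query): "position" ([x, y, z] in m, in the coordinates of the camera as it stood for that picture, good to about 4 mm: the middle of the surface that is visible of it).
- regions_of(picture, query): "pixels" (480x640 bool, what is visible of it).
The state is a dict: "clock": time; "joint_positions": joint angles; "qd": joint speeds; "effort": joint torques, N m; "tcp_pos": TCP position; "tool_rot": TCP orientation; "force": force on the tool from outside, world axes, zero at the start; "torque": the same for the moment, N m; "width": finger opening in m; "finger_force": force on a finger pad.
Only numpy, scipy, OpenCV 4.12 (cv2) and the standard library are available. Lean on these libraries where they do the work, as an engineer would, in place of code of your own. Each camera call takes 0.05 s, during which the arm holds its last target. There are 200 camera calls.

## Working session

There is one attempt and no reset: what is moved stays moved. The work goes in short steps, Python scripts to look and compute and a tool call to move; the robot and the scene stay as the last step left them, time stands still between calls to the robot, and variables do not carry over. Pictures are saved under pics/ and viewed, at most 10 in all, crops included, and the job is handed in when it is done.

Besides the shell and the picture viewer there is one more tool, called after "Call:" as name(argument=value, ...), one argument or row to a line, values as JSON. move_arm: Moves the arm, as the interface text tells. Its arguments: {"type":"object","properties":{"steps":{"type":"array","items":{"type":"array"}},"squeeze":{"type":"number"}},"required":["steps"]}

```bash
mkdir -p pics; cat > h.py <<'E'
import numpy as np, cv2
from workcell import *
def save(im,n): cv2.imwrite('pics/'+n,im['pixels'][:,:,::-1])
def cen(im): return -im['R'].T@im['t']
def ray(im,u,v,z):
    d=im['R'].T@np.array([(u-im['cx'])/im['fx'],(v-im['cy'])/im['fy'],1]); c=cen(im)
    return c+d*(z-c[2])/d[2]
def proj(im,X):
    c=im['R']@np.array(X)+im['t']; return np.array([im['fx']*c[0]/c[2]+im['cx'],im['fy']*c[1]/c[2]+im['cy']])
def find(im,q):
    return [(round(r['confidence'],2),np.round(im['R'].T@(np.array(r['position'])-im['t']),4),np.round(proj(im,im['R'].T@(np.array(r['position'])-im['t'])))) for r in find_in(im,q)]
E
python3 - <<'E'
from h import *
print(tcp_to_grasp, sense())
for n in ['top','scene']:
    im=get_image(n); save(im,n+'1.png'); print(n,cen(im))
    for q in ['thick_cap','thin_cap','thick_post','thin_post','thick_post_seat','thin_post_seat']+(['tape_roll','wrench','cork_block','bowl','wood_case','oil_tin','cup'] if n=='top' else []):
        print(q,find(im,q))
E
```

```text
0.0187 {'clock': 0.0, 'joint_positions': array([-7.32233623e+01,  1.64561348e+01,  9.04247299e+01, -1.16564644e-05,
        7.32577811e+01, -8.59384768e+00]), 'qd': array([-0.14676266,  0.02904954,  0.06924841,  0.0483224 , -0.00344729,
       -0.0745383 ]), 'effort': array([-3.43394786e-04, -4.05982268e+01, -2.92629147e+01, -1.38936866e-04,
        5.78096719e-03, -3.37373329e-06]), 'tcp_pos': array([ 0.28905409, -0.60923758,  0.22989766]), 'tool_rot': array([[ 9.03556230e-01,  4.28468961e-01, -6.98647751e-04],
       [ 4.28469378e-01, -9.03553332e-01,  2.31677269e-03],
       [ 3.61399686e-04, -2.39268357e-03, -9.99997072e-01]]), 'force': array([ 0.68983231, -0.0035379 , -0.32569298]), 'torque': array([-0.01516055, -0.01113726, -0.00269284]), 'finger_force': 0.0, 'width': 0.08543323827545393}
top [0.29016163 0.01747994 1.22288434]
thick_cap [(0.61, array([ 0.6231, -0.1273,  0.0401]), array([371., 198.])), (0.3, array([0.5497, 0.1684, 0.0071]), array([237., 232.]))]
thin_cap [(0.73, array([ 0.4014, -0.2472,  0.0322]), array([428., 300.])), (0.69, array([ 0.3807, -0.1628,  0.0316]), 
[... 1400 characters left out ...]
195., 181.])), (0.78, array([ 0.3885, -0.1631,  0.0322]), array([237., 176.])), (0.64, array([ 0.4552, -0.1493,  0.0373]), array([238., 201.])), (0.6, array([ 0.4025, -0.0699,  0.0357]), array([279., 183.]))]
thick_post [(0.67, array([0.467 , 0.0966, 0.0402]), array([357., 213.])), (0.32, array([0.6293, 0.1899, 0.0252]), array([403., 294.])), (0.3, array([ 0.5497, -0.1702,  0.0238]), array([221., 243.]))]
thin_post [(0.91, array([0.6292, 0.193 , 0.0226]), array([404., 294.])), (0.22, array([0.6381, 0.3838, 0.09  ]), array([522., 293.]))]
thick_post_seat [(0.89, array([0.4647, 0.0962, 0.0373]), array([356., 213.]))]
thin_post_seat [(0.73, array([0.6267, 0.1947, 0.0258]), array([405., 293.]))]
```

View pics/top1.png

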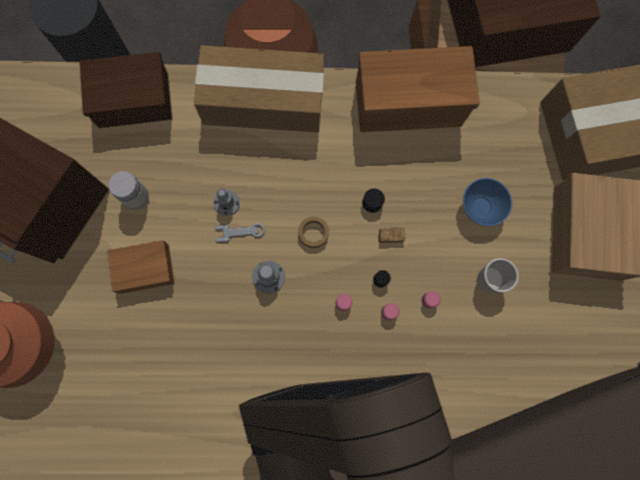

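View pics/scene1.png

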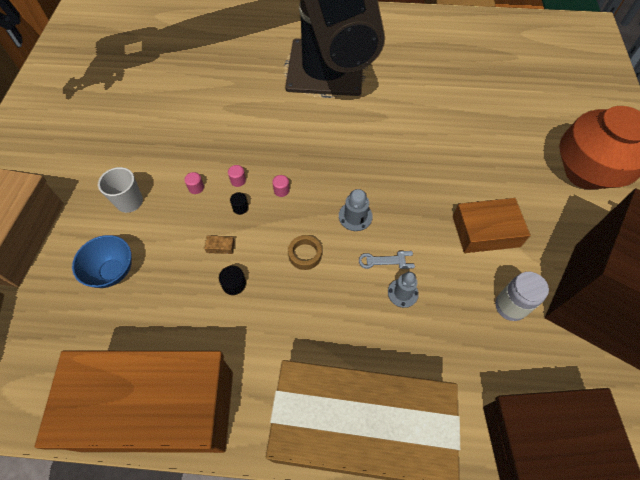

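The top view shows these candidates for the caps:
- **Black, large, (373,200):** the thick cap.
- **Black, small, (382,279):** the thin cap.
- **Pink, (344,302), (391,312) and (432,300):** look-alikes, so I leave them alone.

The thick post is at (268,276) and the thin post at (226,203). The scene view agrees: black caps at (231,280) and (239,203), posts at (357,210) and (404,288). I'll start with the thick cap.

Call:
move_arm(
  steps=[
    [[0,0,0],0.148,0],
    [[0,0,0],0.148,0],
    [[0,0,0],0.148,0],
    [[0.028,-0.04,0],0,0],
    [[0.028,-0.04,0],0,0],
    [[0.028,-0.04,0],0,0],
    [[0.028,-0.04,0],0,0],
    [[0.028,-0.04,0],0,0],
    [[0.028,-0.04,0],0,0],
    [[0.028,-0.04,0],0,0],
  ],
)

```text
clock: 2.05
tcp_pos: [0.4865, -0.3284, 0.2317]
tool_rot: [[1.0, -0.001, 0.001], [-0.001, -1.0, -0.0], [0.001, 0.0, -1.0]]
force: [0.9, -1.1, -0.7]
width: 0.0853
finger_force: 0.0
```

Call:
move_arm(
  steps=[
    [[0.028,-0.04,0],0,0],
    [[0.028,-0.04,0],0,0],
    [[0.028,-0.04,0],0,0],
    [[0.028,-0.04,0],0,0],
    [[0.028,-0.039,0],0,0],
    [[0,0,0],0,0],
    [[0,0,0],0,0],
    [[0,0,0],0,0],
    [[0,0,0],0,0],
    [[0,0,0],0,0],
  ],
)

```text
clock: 3.05
tcp_pos: [0.6253, -0.1326, 0.2314]
tool_rot: [[1.0, -0.003, -0.0], [-0.003, -1.0, -0.0], [-0.0, 0.0, -1.0]]
force: [0.0, -0.7, -0.3]
width: 0.0855
finger_force: 0.0
```

```bash
cat >> h.py <<'E'
def mask(im,q,near):
    "region of q whose centroid is nearest the pixel"
    best=None
    for r in regions_of(im,q):
        v,u=np.nonzero(r['pixels']); d=np.hypot(u.mean()-near[0],v.mean()-near[1])
        if best is None or d<best[0]: best=(d,r['pixels'],r['confidence'])
    return best
E
python3 - <<'E'
from h import *
s=sense(); print(s['tcp_pos'],s['tool_rot'].round(4),s['force'])
im=get_image('wrist'); save(im,'w1.png'); print(cen(im),im['R'].round(3),im['fx'])
print('cap expected',proj(im,[.627,-.131,.036]))
for q in ['thick_cap','thin_cap','cork_block']: print(q,find(im,q))
E
```

```text
[ 0.62529216 -0.13255448  0.23141203] [[ 1.0e+00 -3.2e-03 -0.0e+00]
 [-3.2e-03 -1.0e+00 -1.0e-04]
 [-0.0e+00  1.0e-04 -1.0e+00]] [ 0.03799797 -0.71859675 -0.27912674]
[ 0.70186603 -0.13237736  0.3732706 ] [[-0.003 -1.     0.   ]
 [-0.955  0.003  0.296]
 [-0.296  0.001 -0.955]] 348.3462256976426
cap expected [321.20029951 212.11004279]
thick_cap [(0.62, array([ 0.6269, -0.1311,  0.0339]), array([321., 212.]))]
thin_cap [(0.91, array([ 0.3911, -0.1632,  0.0268]), array([349., 401.])), (0.87, array([ 0.4108, -0.2582,  0.0341]), array([430., 391.])), (0.66, array([ 0.4072, -0.0723,  0.032 ]), array([272., 393.])), (0.61, array([ 0.4616, -0.1526,  0.0285]), array([341., 352.]))]
cork_block [(0.63, array([ 0.5536, -0.1692,  0.0209]), array([357., 275.]))]
```

View pics/w1.png

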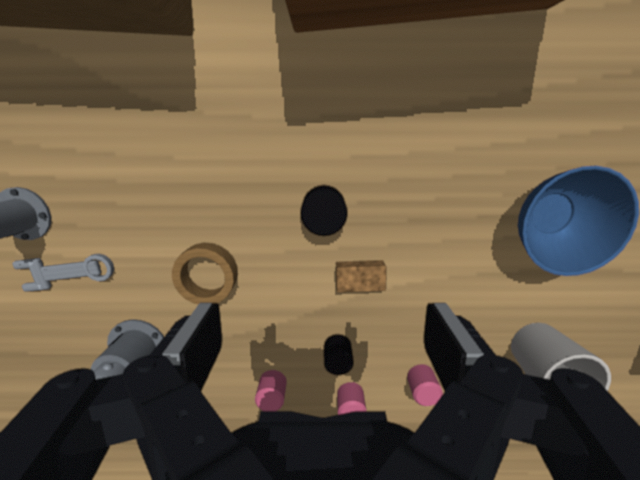

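The wrist view shows the large black cap at (323,210), with the cork below it at (360,277) and the small black cap at (338,354) beside the pink ones. I'm measuring the cap by fitting its silhouette.

```bash
cat >> h.py <<'E'
from scipy.optimize import least_squares
A=np.linspace(0,2*np.pi,60)
def sil(im,x,y,circ):
    img=np.zeros((480,640),np.uint8)
    # circ: list of convex pieces, each a list of (radius,z); drawn at 16x subpixel
    for piece in circ:
        p=np.array([proj(im,[x+r*np.cos(a),y+r*np.sin(a),z]) for r,z in piece for a in A],np.float32)
        cv2.fillConvexPoly(img,np.round(cv2.convexHull(p)*16).astype(np.int32),255,cv2.LINE_AA,4)
    return img/255.
def fit(im,m,xy,circ,w=None):
    m=m.astype(float)
    if w is None: w=np.ones_like(m)
    f=lambda p: cv2.GaussianBlur((sil(im,xy[0]+p[0],xy[1]+p[1],circ)-m)*w,(0,0),2).ravel()
    r=least_squares(f,[0,0],diff_step=None,x_scale=.001,method='trf',jac=lambda p:np.stack([(f(p+d)-f(p-d))/.002 for d in ([.001,0],[0,.001])],1))
    return np.array(xy)+r.x, (np.abs(sil(im,*(np.array(xy)+r.x),circ)-m)*w).sum()/m.sum()
def cap(r,z=0): return [[(r,z),(r,z+.036)]]
def post(r): return [[(r+.012,0),(r+.012,.006)],[(r,0),(r,.055)],[(r-.007,.055),(r-.007,.077),(r-.010,.083)]]
E
python3 - <<'E'
from h import *
for n in ['wrist','top','scene']:
    im=get_image(n)
    for q,xy,c in [('thick_cap',(.627,-.131),cap(.024)),('thin_cap',(.458,-.151),cap(.0175)),('thick_post',(.457,.095),post(.024)),('thin_post',(.617,.192),post(.0175))]:
        m=mask(im,q,proj(im,[*xy,.02]))
        if m is None: print(n,q,None); continue
        print(n,q,round(m[0],1),round(m[2],2),*fit(im,m[1],xy,c))
E
```

```text
wrist thick_cap 2.7 0.89 [ 0.62592596 -0.13317905] 0.10434416031750929
wrist thin_cap 79.5 0.74 [ 0.45799708 -0.15099978] 2.115066228141119
wrist thick_post 6.5 0.78 [0.4591076  0.09618115] 0.8616107197126674
wrist thin_post 12.6 0.79 [0.61895282 0.19574244] 0.04586318232267178
top thick_cap None
top thin_cap 40.1 0.63 [ 0.45772735 -0.15096915] 3.333111954459203
top thick_post 4.2 0.87 [0.45025764 0.09698899] 0.08901638211101126
top thin_post 1.3 0.89 [0.61775797 0.19432438] 0.20596958319111008
scene thick_cap 1.9 0.81 [ 0.62425703 -0.13439608] 0.1439882789363758
scene thin_cap 36.1 0.46 [ 0.458 -0.151] 3.6539949313058555
scene thick_post 2.6 0.92 [0.45047506 0.09562955] 0.07829105276762305
scene thin_post 1.6 0.84 [0.61691248 0.19434747] 0.10413943355119827
```

Call:
move_arm(
  steps=[
    [[0,0.001,0.04],0,0],
    [[0,0,0.04],0,0],
    [[0,0,0.04],0,0],
    [[0,0,0.03],0,0],
    [[0,0,0.025],0,0],
    [[0,0,0.02],0,0],
    [[0,0,0.015],0,0],
    [[0,0,0.01],0,0],
    [[0,0,0.007],0,0],
    [[0,0,0],0,0],
  ],
)

```text
clock: 5.0
tcp_pos: [0.6256, -0.1322, 0.0038]
tool_rot: [[1.0, -0.001, -0.001], [-0.001, -1.0, 0.0], [-0.001, -0.0, -1.0]]
force: [-0.6, -0.2, -0.5]
width: 0.0855
finger_force: 0.0
```

Call:
move_arm(
  steps=[
    [[0,0,0],0,0.2],
    [[0,0,0],0,0.4],
    [[0,0,0],0,0.6],
    [[0,0,0],0,1],
    [[0,0,0],0,1],
    [[0,0,0],0,1],
    [[0,0,0],0,1],
    [[0,0,0],0,1],
    [[0,0,0],0,1],
    [[0,0,0],0,1],
  ],
  squeeze=80,
)

```text
clock: 6.0
tcp_pos: [0.6271, -0.1327, 0.0061]
tool_rot: [[1.0, -0.001, 0.003], [-0.001, -1.0, -0.001], [0.003, 0.001, -1.0]]
force: [0.1, -0.4, 5.7]
width: 0.046
finger_force: 82.2
```

Call:
move_arm(
  steps=[
    [[0,0,-0.01],0,1],
    [[0,0,-0.02],0,1],
    [[0,0,-0.03],0,1],
    [[0,0,-0.04],0,1],
    [[0,0,-0.04],0,1],
    [[0,0,-0.02],0,1],
    [[0,0,0],0,1],
    [[0,0,0],0,1],
    [[0,0,0],0,1],
    [[0,0,0],0,1],
  ],
)

```text
clock: 7.0
tcp_pos: [0.6244, -0.1318, 0.1615]
tool_rot: [[1.0, -0.001, -0.004], [-0.001, -1.0, 0.002], [-0.004, -0.002, -1.0]]
force: [-0.6, 0.6, -1.0]
width: 0.0463
finger_force: 81.8
```

```bash
python3 - <<'E'
from h import *
s=sense(); print(s['tcp_pos'],s['tool_rot'].round(4),s['force'],s['width'])
im=get_image('wrist'); save(im,'w2.png')
for q,xy,c in [('thick_post',(.4505,.096),post(.024)),('thin_post',(.617,.1945),post(.0175))]:
    m=mask(im,q,proj(im,[*xy,.02]));
    if m: print(q,m[0],m[2],*fit(im,m[1],xy,c))
E
```

```text
[ 0.62444209 -0.13177336  0.16153711] [[ 1.     -0.0013 -0.0044]
 [-0.0013 -1.      0.0017]
 [-0.0044 -0.0017 -1.    ]] [-0.64074853  0.55663046 -1.03061159] 0.04628823198168787
thick_post 17.620530385943464 0.62 [0.45737091 0.09644323] 1.6514061708547136
```

View pics/w2.png

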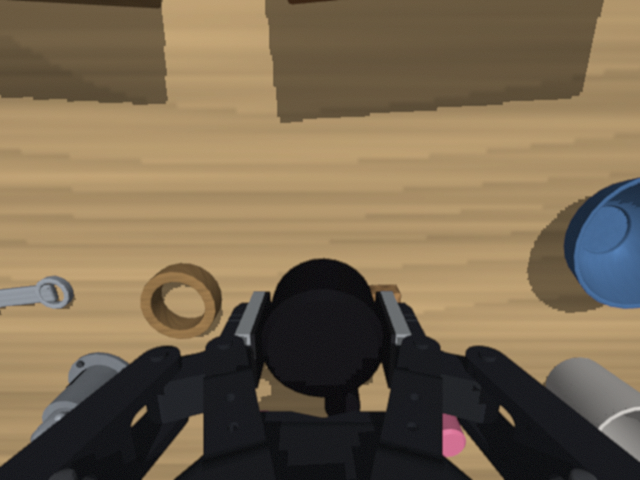

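The cap is held and centred between the pads at (322,330). Next I go beside the thick post for a clear look.

Call:
move_arm(
  steps=[
    [[-0.02,-0.014,0],0,1],
    [[-0.03,-0.022,0],0,1],
    [[-0.03,-0.022,0],0,1],
    [[-0.03,-0.022,0],0,1],
    [[-0.03,-0.022,0],0,1],
    [[-0.02,-0.014,0],0,1],
    [[-0.014,-0.011,0],0,1],
    [[0,0,0],0,1],
    [[0,0,0],0,1],
    [[0,0,0],0,1],
  ],
)

```text
clock: 8.15
tcp_pos: [0.4528, -0.0056, 0.1646]
tool_rot: [[1.0, -0.002, 0.001], [-0.002, -1.0, -0.0], [0.001, 0.0, -1.0]]
force: [-0.1, -0.2, -0.2]
width: 0.0458
finger_force: 81.9
```

```bash
python3 - <<'E'
from h import *
s=sense(); print(s['tcp_pos'],s['tool_rot'].round(4),s['force'],s['width'])
im=get_image('wrist'); save(im,'w3.png')
for q,xy,c in [('thick_post',(.4505,.096),post(.024)),('thin_post',(.617,.1945),post(.0175))]:
    print(proj(im,[*xy,.083]))
    m=mask(im,q,proj(im,[*xy,.02]));
    if m: print(q,m[0],m[2],*fit(im,m[1],xy,c))
E
```

```text
[ 0.45282353 -0.00564012  0.16460056] [[ 1.0e+00 -1.6e-03  8.0e-04]
 [-1.6e-03 -1.0e+00 -3.0e-04]
 [ 8.0e-04  3.0e-04 -1.0e+00]] [-0.14504458 -0.19495291 -0.23343632] 0.045813864538782924
[173.46084301 254.62854677]
thick_post 3.2690537163193083 0.66 [0.45261401 0.09605779] 0.061414920847933596
[-48.87246256 -36.74713916]
thin_post 22.977444424417303 0.85 [0.61966037 0.19493002] 0.028725190381963184
```

View pics/w3.png

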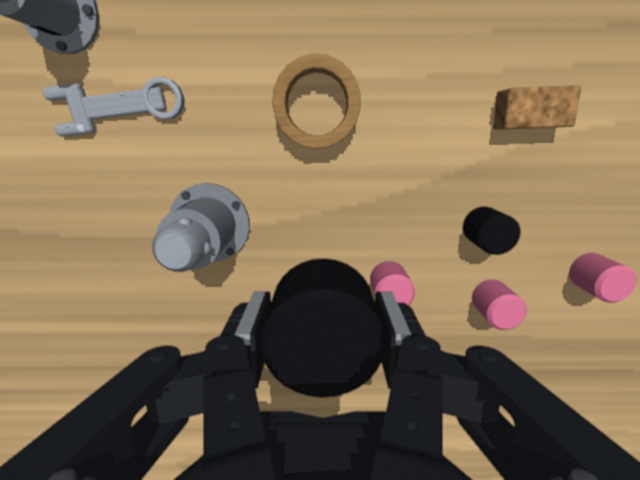

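The thick post shows clearly: spigot top at (178,250), flange at (213,218). The held cap is at (322,330), and the thin black cap is at (490,231). Next I fit the held cap in the same camera, so that camera's error cancels.

```bash
python3 - <<'E'
from h import *
s=sense(); im=get_image('wrist'); t=s['tcp_pos']; print(t)
g=im['pixels'].max(2); 
m=mask(im,'thick_cap',(322,330))
if m:
    print(m[0],m[2]); v,u=np.nonzero(m[1]); print(u.min(),u.max(),v.min(),v.max())
    w=np.zeros((480,640)); w[240:405,268:380]=1
    for z in np.arange(-.012,.013,.004):
        p,e=fit(im,m[1],t[:2],cap(.024,t[2]+z),w); print(round(z,3),(p-t[:2]).round(4),round(e,3))
E
```

```text
[ 0.45255133 -0.00559692  0.16431222]
0.8687238116305235 0.6
262 383 258 397
-0.012 [-0.0032  0.0003] 0.018
-0.008 [-0.0006  0.0004] 0.062
-0.004 [0.0016 0.0008] 0.109
0.0 [0.001  0.0006] 0.136
0.004 [0.0018 0.0007] 0.151
0.008 [0.0028 0.0009] 0.162
0.012 [0.0041 0.0008] 0.167
```

Call:
move_arm(
  steps=[
    [[0,-0.02,0],0,1],
    [[0,-0.03,0],0,1],
    [[0,-0.03,0],0,1],
    [[0,-0.0215,0],0,1],
    [[0,0,0],0,1],
    [[0,0,0.02],0,1],
    [[0,0,0.02],0,1],
    [[0,0,0.014],0,1],
    [[0,0,0],0,1],
    [[0,0,0],0,1],
  ],
  squeeze=100,
)

```text
clock: 9.4
tcp_pos: [0.4523, 0.0958, 0.1105]
tool_rot: [[1.0, -0.002, -0.0], [-0.002, -1.0, -0.0], [-0.0, 0.0, -1.0]]
force: [0.7, -0.7, 0.4]
width: 0.0458
finger_force: 103.4
```

```bash
python3 - <<'E'
from h import *
s=sense(); print(s['tcp_pos'],s['tool_rot'].round(4),s['force'],s['torque'],s['width'])
im=get_image('scene'); p=im['pixels'][130:250,280:440,::-1]; cv2.imwrite('pics/s2.png',cv2.resize(p,None,fx=5,fy=5,interpolation=2))
E
```

```text
[0.45232799 0.09578121 0.11045489] [[ 1.0e+00 -1.9e-03 -3.0e-04]
 [-1.9e-03 -1.0e+00 -2.0e-04]
 [-3.0e-04  2.0e-04 -1.0e+00]] [ 0.66337724 -0.67550677  0.37438271] [0.00711247 0.00900161 0.00971038] 0.04583721535456069
```

View pics/s2.png

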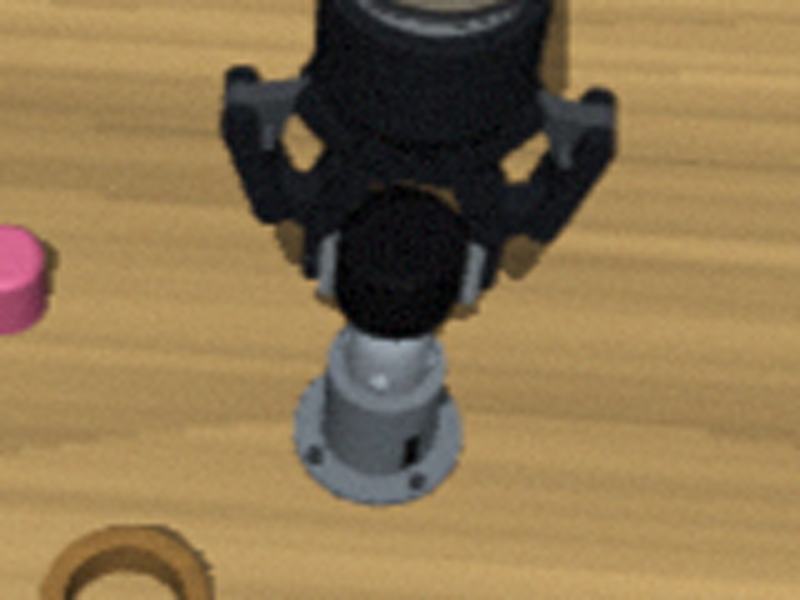

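The crop shows the cap at (405,265) over the spigot, in line with the post axis. I descend slowly and watch the force.

Call:
move_arm(
  steps=[
    [[0,0,0.003],0,1],
    [[0,0,0.003],0,1],
    [[0,0,0.003],0,1],
    [[0,0,0.003],0,1],
    [[0,0,0.003],0,1],
    [[0,0,0.003],0,1],
    [[0,0,0.003],0,1],
    [[0,0,0],0,1],
    [[0,0,0],0,1],
    [[0,0,0],0,1],
  ],
)

```text
clock: 10.45
tcp_pos: [0.4522, 0.0964, 0.0895]
tool_rot: [[1.0, -0.001, 0.0], [-0.001, -1.0, -0.0], [0.0, 0.0, -1.0]]
force: [0.8, 1.0, 0.1]
width: 0.0459
finger_force: 103.4
```

Call:
move_arm(
  steps=[
    [[0,0,0.002],0,1],
    [[0,0,0.002],0,1],
    [[0,0,0.002],0,1],
    [[0,0,0.002],0,1],
    [[0,0,0.002],0,1],
    [[0,0,0],0,1],
    [[0,0,0],0,1],
    [[0,0,0],0,1],
    [[0,0,0],0,1],
    [[0,0,0],0,1],
  ],
)

```text
clock: 11.45
tcp_pos: [0.4524, 0.0964, 0.0794]
tool_rot: [[1.0, -0.001, 0.001], [-0.001, -1.0, -0.0], [0.001, 0.0, -1.0]]
force: [2.9, -0.0, -2.5]
width: 0.0456
finger_force: 103.4
```

Call:
move_arm(
  steps=[
    [[0.0005,0,0.002],0,1],
    [[0,0,0.002],0,1],
    [[0,0,0.002],0,1],
    [[0,0,0.002],0,1],
    [[0,0,0],0,1],
    [[0,0,0],0,1],
    [[0,0,0],0,1],
    [[0,0,0],0,1],
    [[0,0,0],0,1],
    [[0,0,0],0,1],
  ],
)

```text
clock: 12.45
tcp_pos: [0.454, 0.0964, 0.0732]
tool_rot: [[1.0, -0.001, 0.002], [-0.001, -1.0, -0.0], [0.002, 0.0, -1.0]]
force: [-0.6, -0.3, 7.5]
width: 0.0459
finger_force: 104.6
```

Call:
move_arm(
  steps=[
    [[0,0,0.002],0,1],
    [[0,0,0.002],0,1],
    [[0,0,0.002],0,1],
    [[0,0,0.002],0,1],
    [[0,0,0.002],0,1],
    [[0,0,0],0,1],
    [[0,0,0],0,1],
    [[0,0,0],0,1],
    [[0,0,0],0,1],
    [[0,0,0],0,1],
  ],
)

```text
clock: 13.45
tcp_pos: [0.4526, 0.0964, 0.0612]
tool_rot: [[1.0, -0.001, 0.0], [-0.001, -1.0, -0.0], [0.0, 0.0, -1.0]]
force: [2.9, -1.5, -1.4]
width: 0.0456
finger_force: 103.5
```

Past the click. I keep pressing to the shoulder.

Call:
move_arm(
  steps=[
    [[0,0,0.002],0,1],
    [[0,0,0.002],0,1],
    [[0,0,0.002],0,1],
    [[0,0,0],0,1],
    [[0,0,0],0,1],
    [[0,0,0],0,1],
    [[0,0,0],0,1],
    [[0,0,0],0,1],
    [[0,0,0],0,1],
    [[0,0,0],0,1],
  ],
)

```text
clock: 14.45
tcp_pos: [0.4528, 0.0964, 0.061]
tool_rot: [[1.0, -0.0, -0.005], [-0.0, -1.0, -0.001], [-0.005, 0.001, -1.0]]
force: [-14.9, -3.2, 37.6]
width: 0.0457
finger_force: 107.9
```

Call:
move_arm(
  steps=[
    [[0,0,-0.002],0,1],
    [[0,0,-0.002],0,1],
    [[0,0,-0.001],0,1],
    [[0,0,0],0,0.6],
    [[0,0,0],0,0.3],
    [[0,0,0],0,0],
    [[0,0,0],0,0],
    [[0,0,0],0,0],
    [[0,0,0],0,0],
    [[0,0,0],0,0],
  ],
)

```text
clock: 15.45
tcp_pos: [0.4524, 0.0965, 0.0602]
tool_rot: [[1.0, -0.001, -0.0], [-0.001, -1.0, 0.0], [-0.0, -0.0, -1.0]]
force: [0.9, -0.4, -0.3]
width: 0.0855
finger_force: 0.0
```

Call:
move_arm(
  steps=[
    [[0,0,-0.03],0,0],
    [[0,0,-0.04],0,0],
    [[0,0,-0.04],0,0],
    [[0,0,-0.03],0,0],
    [[0,0.04,0],0,0],
    [[0,0.04,0],0,0],
    [[0,0.04,0],0,0],
    [[0,0,0],0,0],
    [[0,0,0],0,0],
    [[0,0,0],0,0],
  ],
)

```text
clock: 16.45
tcp_pos: [0.4523, -0.0229, 0.2001]
tool_rot: [[1.0, -0.001, -0.0], [-0.001, -1.0, 0.001], [-0.0, -0.001, -1.0]]
force: [-0.4, -0.9, 0.1]
width: 0.0852
finger_force: 0.0
```

```bash
python3 - <<'E'
from h import *
s=sense(); print(s['tcp_pos'],s['tool_rot'].round(4),s['force'],s['width'])
im=get_image('wrist'); save(im,'w4.png')
print('capped top/rim px',proj(im,[.4526,.096,.091]),proj(im,[.4526,.096,.055]))
for q,xy,c in [('thin_cap',(.46,-.152),cap(.0175)),('thick_cap',(.4526,.096),cap(.024,.055)),('thin_post',(.617,.1945),post(.0175))]:
    m=mask(im,q,proj(im,[*xy,.02]));
    if m: print(q,m[0],m[2],*fit(im,m[1],xy,c))
E
```

```text
[ 0.45228408 -0.02287174  0.2001339 ] [[ 1.e+00 -7.e-04 -4.e-04]
 [-7.e-04 -1.e+00  6.e-04]
 [-4.e-04 -6.e-04 -1.e+00]] [-0.36688567 -0.94152288  0.1227045 ] 0.08518130233292585
capped top/rim px [165.16242275 238.84977035] [183.40451703 226.54333873]
thin_cap 10.903975286056522 0.71 [ 0.45038552 -0.14855968] 0.11347369208331774
thick_cap 29.28088657122613 0.92 [0.45268245 0.09534166] 0.08478940094934806
thin_post 7.5858856426319035 0.57 [0.62032859 0.1955559 ] 0.02817414951846463
```

View pics/w4.png

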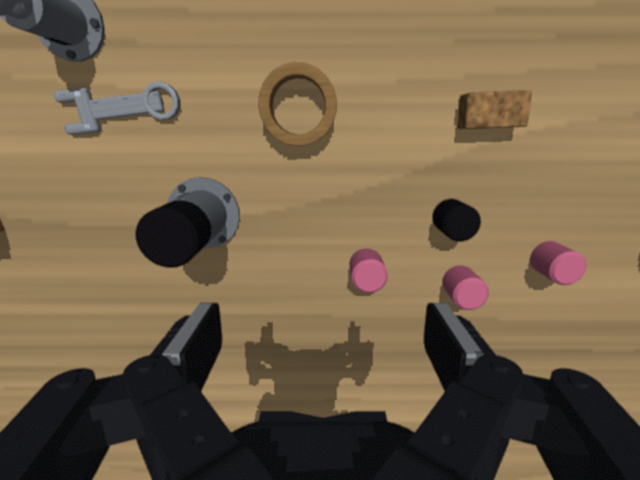

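The thick cap at (172,232) sits flush on its post. The thin black cap is at (456,220), and the pink ones at (368,271), (466,288) and (560,264) are clear of where the fingers come down.

Call:
move_arm(
  steps=[
    [[-0.001,0.03,0],0,0],
    [[-0.001,0.04,0],0,0],
    [[0,0.04,0],0,0],
    [[0,0.016,0],0,0],
    [[0,0,0.02],0,0],
    [[0,0,0.03],0,0],
    [[0,0,0.03],0,0],
    [[0,0,0.02],0,0],
    [[0,0,0],0,0],
    [[0,0,0],0,0],
  ],
)

```text
clock: 17.65
tcp_pos: [0.4506, -0.1492, 0.1006]
tool_rot: [[1.0, -0.0, -0.0], [-0.0, -1.0, 0.0], [-0.0, -0.0, -1.0]]
force: [1.0, 1.3, 0.8]
width: 0.0857
finger_force: 0.0
```

```bash
python3 - <<'E'
from h import *
s=sense(); print(s['tcp_pos'],s['tool_rot'].round(4),s['force'],s['width'])
im=get_image('wrist')
xy=(.4504,-.1486);c=cap(.0175); print(proj(im,[*xy,.018]))
m=mask(im,'thin_cap',proj(im,[*xy,.018]))
if m: print(m[0],m[2],*fit(im,m[1],xy,c),im['pixels'][m[1]].mean(0))
E
```

```text
[ 0.45057596 -0.14918988  0.10059452] [[ 1.e+00 -3.e-04 -2.e-04]
 [-3.e-04 -1.e+00  1.e-04]
 [-2.e-04 -1.e-04 -1.e+00]] [0.99860709 1.29121685 0.79654704] 0.08572918201022818
[322.18467035 250.826489  ]
3.0711705917991576 0.74 [ 0.45050167 -0.14998661] 0.11967039041135742 [19.65022255 18.00111276 19.47106825]
```

Call:
move_arm(
  steps=[
    [[0,0.0005,0.02],0,0],
    [[0,0,0.02],0,0],
    [[0,0,0.02],0,0],
    [[0,0,0.015],0,0],
    [[0,0,0.01],0,0],
    [[0,0,0.006],0,0],
    [[0,0,0.0035],0,0],
    [[0,0,0],0,0],
    [[0,0,0],0,0],
    [[0,0,0],0,0],
  ],
)

```text
clock: 18.75
tcp_pos: [0.4508, -0.1503, 0.0065]
tool_rot: [[1.0, -0.001, 0.001], [-0.001, -1.0, -0.001], [0.001, 0.001, -1.0]]
force: [-0.3, -0.4, 0.1]
width: 0.0855
finger_force: 0.0
```

Call:
move_arm(
  steps=[
    [[0,0,0],0,0.2],
    [[0,0,0],0,0.4],
    [[0,0,0],0,0.6],
    [[0,0,0],0,1],
    [[0,0,0],0,1],
    [[0,0,0],0,1],
    [[0,0,0],0,1],
    [[0,0,0],0,1],
    [[0,0,0],0,1],
    [[0,0,0],0,1],
  ],
  squeeze=80,
)

```text
clock: 19.75
tcp_pos: [0.4508, -0.1504, 0.0064]
tool_rot: [[1.0, -0.001, 0.001], [-0.001, -1.0, -0.001], [0.001, 0.001, -1.0]]
force: [-0.2, 0.3, 5.6]
width: 0.0333
finger_force: 79.7
```

Call:
move_arm(
  steps=[
    [[0,0,-0.01],0,1],
    [[0,0,-0.02],0,1],
    [[0,0,-0.04],0,1],
    [[0,0,-0.04],0,1],
    [[0,0,-0.03],0,1],
    [[0,0,-0.02],0,1],
    [[0.02,-0.02,0],0,1],
    [[0.025,-0.035,0],0,1],
    [[0.025,-0.035,0],0,1],
    [[0.025,-0.035,0],0,1],
  ],
)

```text
clock: 20.75
tcp_pos: [0.5456, -0.0237, 0.1657]
tool_rot: [[1.0, -0.002, -0.001], [-0.002, -1.0, 0.0], [-0.001, -0.0, -1.0]]
force: [0.6, 0.0, 0.7]
width: 0.0332
finger_force: 79.6
```

Call:
move_arm(
  steps=[
    [[0.025,-0.035,0],0,1],
    [[0.025,-0.035,0],0,1],
    [[0.023,-0.03,0],0,1],
    [[0,-0.01,0],0,1],
    [[0,0,0],0,1],
    [[0,0,0],0,1],
    [[0,0,0],0,1],
    [[0,0,0],0,1],
    [[0,0,0],0,1],
    [[0,0,0],0,1],
  ],
)

```text
clock: 21.75
tcp_pos: [0.6185, 0.0841, 0.166]
tool_rot: [[1.0, -0.002, 0.0], [-0.002, -1.0, -0.0], [0.0, 0.0, -1.0]]
force: [-0.4, -0.5, -0.4]
width: 0.0333
finger_force: 79.6
```

```bash
python3 - <<'E'
from h import *
s=sense(); print(s['tcp_pos'],s['tool_rot'].round(4),s['force'],s['width'])
im=get_image('wrist'); save(im,'w5.png')
xy=(.619,.195);c=post(.0175); print(proj(im,[*xy,.083]))
m=mask(im,'thin_post',proj(im,[*xy,.04]))
if m: print(m[0],m[2],*fit(im,m[1],xy,c))
E
```

```text
[0.61847956 0.08411541 0.16597813] [[ 1.0e+00 -2.1e-03  1.0e-04]
 [-2.1e-03 -1.0e+00 -0.0e+00]
 [ 1.0e-04  0.0e+00 -1.0e+00]] [-0.43390614 -0.45747116 -0.40995111] 0.03326173220035563
[160.25271404 250.04992821]
9.976971832229468 0.69 [0.6187337  0.19495214] 0.07979351439965371
```

View pics/w5.png

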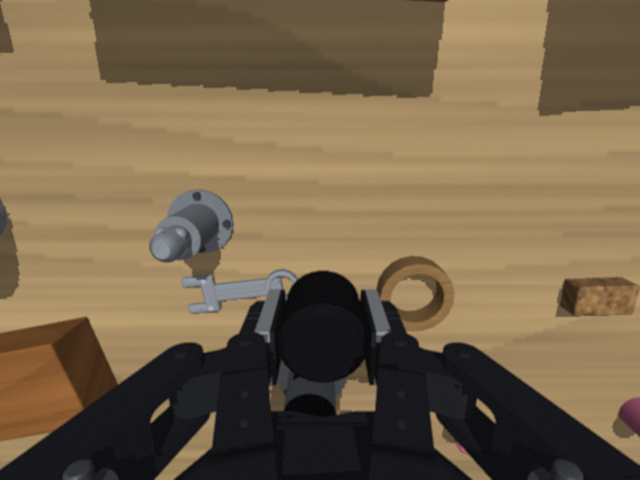

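The thin post's spigot is at (168,243) and the thin cap is held at (322,335). I go above the post.

Call:
move_arm(
  steps=[
    [[0.0005,-0.03,0],0,1],
    [[0,-0.035,0],0,1],
    [[0,-0.03,0],0,1],
    [[0,-0.016,0],0,1],
    [[0,0,0],0,1],
    [[0,0,0.03],0,1],
    [[0,0,0.025],0,1],
    [[0,0,0.015],0,1],
    [[0,0,0],0,1],
    [[0,0,0],0,1],
  ],
  squeeze=100,
)

```text
clock: 22.85
tcp_pos: [0.6197, 0.195, 0.0963]
tool_rot: [[1.0, -0.002, 0.0], [-0.002, -1.0, -0.0], [0.0, 0.0, -1.0]]
force: [-0.0, -0.0, -0.7]
width: 0.0332
finger_force: 99.5
```

```bash
python3 - <<'E'
from h import *
s=sense(); print(s['tcp_pos'],s['force'])
im=get_image('scene'); p=im['pixels'][210:330,330:490,::-1]; cv2.imwrite('pics/s3.png',cv2.resize(p,None,fx=5,fy=5,interpolation=2))
E
```

```text
[0.61971131 0.19503364 0.09629021] [-0.02296894 -0.02243957 -0.74758222]
```

View pics/s3.png

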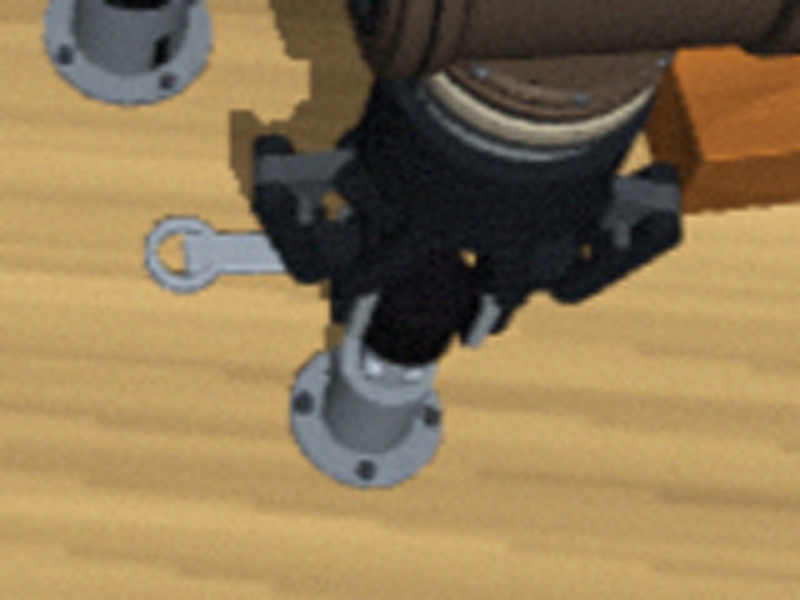

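The cap at (425,305) is over the spigot at (395,365), in line with the post. I descend.

Call:
move_arm(
  steps=[
    [[-0.0007,0,0.002],0,1],
    [[0,0,0.002],0,1],
    [[0,0,0.002],0,1],
    [[0,0,0.002],0,1],
    [[0,0,0.002],0,1],
    [[0,0,0.002],0,1],
    [[0,0,0.002],0,1],
    [[0,0,0],0,1],
    [[0,0,0],0,1],
    [[0,0,0],0,1],
  ],
)

```text
clock: 23.9
tcp_pos: [0.6186, 0.1956, 0.0818]
tool_rot: [[1.0, -0.001, 0.0], [-0.001, -1.0, -0.0], [0.0, 0.0, -1.0]]
force: [-0.6, 0.7, -1.5]
width: 0.033
finger_force: 99.5
```

Call:
move_arm(
  steps=[
    [[0,0,0.002],0,1],
    [[0,0,0.002],0,1],
    [[0,0,0.002],0,1],
    [[0,0,0.002],0,1],
    [[0,0,0],0,1],
    [[0,0,0],0,1],
    [[0,0,0],0,1],
    [[0,0,0],0,1],
    [[0,0,0],0,1],
    [[0,0,0],0,1],
  ],
)

```text
clock: 24.9
tcp_pos: [0.6191, 0.1955, 0.0744]
tool_rot: [[1.0, -0.001, 0.002], [-0.001, -1.0, -0.0], [0.002, 0.0, -1.0]]
force: [2.3, -3.0, 5.1]
width: 0.0328
finger_force: 100.0
```

Call:
move_arm(
  steps=[
    [[0,0,0.002],0,1],
    [[0,0,0.002],0,1],
    [[0,0,0.002],0,1],
    [[0,0,0.002],0,1],
    [[0,0,0.002],0,1],
    [[0,0,0],0,1],
    [[0,0,0],0,1],
    [[0,0,0],0,1],
    [[0,0,0],0,1],
    [[0,0,0],0,1],
  ],
)

```text
clock: 25.9
tcp_pos: [0.6183, 0.1954, 0.0624]
tool_rot: [[1.0, -0.001, -0.0], [-0.001, -1.0, -0.0], [-0.0, 0.0, -1.0]]
force: [3.7, -2.9, -1.4]
width: 0.0332
finger_force: 99.8
```

Call:
move_arm(
  steps=[
    [[0,0,0.001],0,1],
    [[0,0,0.001],0,1],
    [[0,0,0.001],0,1],
    [[0,0,0],0,1],
    [[0,0,0],0,1],
    [[0,0,0],0,1],
    [[0,0,0],0,1],
    [[0,0,0],0,1],
    [[0,0,0],0,1],
    [[0,0,0],0,1],
  ],
)

```text
clock: 26.9
tcp_pos: [0.6185, 0.1956, 0.0615]
tool_rot: [[1.0, -0.001, -0.0], [-0.001, -1.0, -0.0], [-0.0, 0.0, -1.0]]
force: [0.5, -3.4, 5.6]
width: 0.0329
finger_force: 100.5
```

Call:
move_arm(
  steps=[
    [[0,0,0.001],0,1],
    [[0,0,0.0005],0,1],
    [[0,0,0],0,1],
    [[0,0,0],0,1],
    [[0,0,0],0,1],
    [[0,0,0],0,1],
    [[0,0,0],0,1],
    [[0,0,0],0,1],
    [[0,0,0],0,1],
    [[0,0,0],0,1],
  ],
)

```text
clock: 27.9
tcp_pos: [0.6186, 0.1956, 0.0615]
tool_rot: [[1.0, -0.001, -0.001], [-0.001, -1.0, -0.001], [-0.001, 0.001, -1.0]]
force: [-2.9, -5.9, 10.7]
width: 0.0331
finger_force: 101.1
```

```bash
python3 - <<'E'
from h import *
for n in ['scene','top','scene']:
    s=sense(); print(s['tcp_pos'],s['force'],s['width']); im=get_image(n)
p=im['pixels'][170:330,310:490,::-1]; cv2.imwrite('pics/s4.png',cv2.resize(p,None,fx=3.7,fy=3.7,interpolation=2))
E
```

```text
[0.618574   0.1955822  0.06149809] [-2.94693029 -5.94848261 10.72247911] 0.03309869807994194
[0.61857959 0.19559506 0.06150798] [-2.20259194 -4.43219979  9.82646723] 0.03247848036471474
[0.618558   0.19558704 0.06150274] [-2.32858661 -4.23769413 11.18681755] 0.03276776529197216
```

View pics/s4.png

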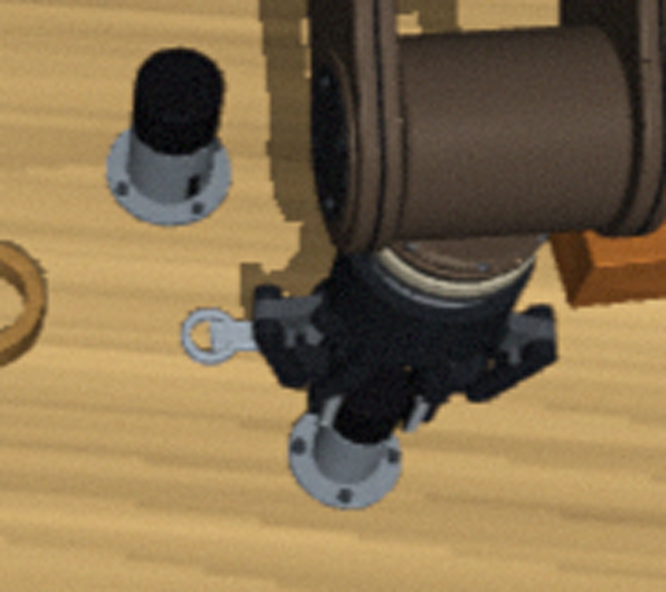

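Both caps sit flush, the thick one at (178,100) and the thin one at (370,415). The height no longer changes as the force rises, so the thin cap is on its shoulder. I add a little push for margin.

Call:
move_arm(
  steps=[
    [[0,0,0.001],0,1],
    [[0,0,0],0,1],
    [[0,0,0],0,1],
    [[0,0,0],0,1],
    [[0,0,0],0,1],
    [[0,0,0],0,1],
    [[0,0,0],0,1],
    [[0,0,0],0,1],
    [[0,0,0],0,1],
    [[0,0,0],0,1],
  ],
)

```text
clock: 29.05
tcp_pos: [0.6186, 0.1956, 0.0615]
tool_rot: [[1.0, -0.001, -0.001], [-0.001, -1.0, -0.001], [-0.001, 0.001, -1.0]]
force: [-4.4, -5.4, 14.1]
width: 0.0329
finger_force: 101.6
```

```bash
python3 -c "
from workcell import *
s=sense();print(s['force'],s['tcp_pos']);print(job_done())"
```

```text
[-4.41269015 -5.39012772 14.13464391] [0.61858228 0.19559831 0.06147631]
the job is handed in; nothing more can be done
None
```

Both caps are pressed past the click and fully home on their own posts; I handed the job in at about 29 s with the fingers still holding the thin cap down at about 14 N.

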